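Tip a deep-well plate into its deck bay and push it home

ROBOT

A 6-joint arm with a two-finger parallel gripper is mounted at the origin on the work surface. World frame = base frame: x ahead of the robot, y to its left, z up, the work surface at z = 0. Lengths are in m, angles in rad, forces in N, time in s.
With the tool pointing down it reaches from about 0.375 to 0.975 m from the base axis. Payload 3.8 kg.
Tool frame: the origin (TCP) lies between the finger pads; the fingertips stand 11 mm ahead of it and the grasp point (between the pads) lies 8 mm behind it (env.tcp_to_tips is the distance from the TCP to the fingertips, in m); z points along the fingers, y is the direction in which the jaws open and shut (so a half turn about z gives the same grasp; the last joint's range is limited). The gripper opens to 85 mm and grips with 20 to 120 N. Pads are 22 mm wide; open, the fingers measure 114 mm over their backs; the gripper's body (76 mm by 85 mm) begins 54 mm behind the grasp point. The pads swing forward as they close: fully open they stand 13 mm farther back than shut.
Start: joints at [-1.332, 0.264, 1.604, -0, 1.274, -0.037], TCP at [0.184, -0.649, 0.242] pointing down, gripper open.
Joint ranges: [-2.63, 2.63], [-0.94, 2.18], [0.31, 2.57], [-1.31, 4.45], [0, 2.66], [-2.55, 2.55]. Speed limits (rad/s): [2.57, 2.57, 3.14, 3.14, 3.14, 3.14].

INTERFACE

Orientations are given as a rotation vector (axis times angle).
In Python, from plant import env, vision, order gives the robot as it stands.
- The arm moves only by the shell command python3 -m pendant 'ROWS' [OPENING] [FORCE]. ROWS is JSON, a list of rows, each a list of 2 entries, a list of its own where there are three numbers: the shift along the tool's x, y, z in m, then the turn about the tool's z in degrees. In form: [[[dx, dy, dz], roll], ...]. A call has 1 to 20 rows; each row is the pose to reach, as a shift and turn from the pose commanded when the call began, along the tool's axes at that moment; what a row does not reach only later rows make up. A row lasts 1/8 s, in which the tool goes at most 62.5 mm and 10.7 degrees, less where a joint would pass 70% of its speed; a pose out of reach is approached as far as the arm can. A call with a gripper value outside its range is refused whole. OPENING is the closure, from -1 (fully open) to 1 (shut), set as the call begins (- or left out, the last holds). The fingers move at their own pace and stop on an object; FORCE is the grip in N (left out, the last holds). Time passes only in rows, so rows that repeat a pose let the fingers close. It gives the time, the measured TCP pose, the force and the opening at its end, in the units of the state.
- env.get_obs(): the state, without advancing time (a new reading comes with each control period).
- vision.read_camera(name): name is "side" or "top" or "wrist"; returns (picture, depth): 420x560x3 uint8, blue, green, red; 420x560 float32, m along the optical axis (not along the pixel's ray), 0 where there is no reading.
- vision.camera_params(name): a dict with "fx", "fy", "cx", "cy" (pixels), "dist" ([k1, k2, p1, p2, k3] as OpenCV has them; the pictures are not rectified), "origin" and "rotation" of the camera in the world. Camera axes: x right, y down, z forward; pixel columns grow to the right and rows downward; lengths in m; the calibration is good to about 2 mm. A picture is of the moment at which its call begins: read the wrist's pose just before it. camera_params takes no time and is no camera call; for the wrist camera it gives the pose at the moment of the call.
- order.hand_in(): hands the job in, once; it reports no verdict.
Trained networks look in the newest picture that a camera, given by its name, has taken for a name from the list of things; names that differ only in an ending like _2 or _b are one class to them, and where a whole thing is asked for, a point or a joint stands for the part that bears it (a point fixed in the world has none). Each returns a list of dicts, best first, with "score" (0 to 1); they miss things now and then, are a little off and sometimes report something else, mostly with a low value. They report only what shows in the picture. A call takes as long as a camera call. They do not tell look-alikes from the thing itself.
- vision.find_in(camera, label): "bbox" ([left, top, right, bottom] in pixels, round what is visible of it).
- vision.masks_of(camera, label): "mask" (420x560 bool, what is visible of it) and "bbox" ([left, top, right, bottom] in pixels, round what is visible of it).
- vision.spot_point(camera, label): "at" ([column, row] in pixels: a listed point, or the origin of a listed thing).
The state is a dict: "time": time; "joints": joint angles; "joint_vel": joint speeds; "effort": joint torques, N m; "tcp_pos": TCP position; "tool_rot": TCP orientation; "contact_force": force on the tool from outside, world axes, zero at the start; "ft_torque": the same for the moment, N m; "finger_gap": opening from 0.0 (shut) to 1.0 (fully open).
Only numpy, scipy, OpenCV 4.12 (cv2) and the standard library are available. Lean on these libraries where they do the work, as an engineer would, in place of code of your own. Each camera call takes 0.05 s, during which the arm holds its last target.

TASK

A deep-well plate has been left standing on its short end at the open end of the bay marked on the deck. With the fingertips, push it high up so that it topples into the bay and lands lying flat inside the lines with its wells upward; once it has come to rest, push it along the deck until its end sits square against the bay's stop bar. Do not grip or lift the plate, and leave the other labware where it stands.

Things in the scene. Friction and masses are not known exactly. Their poses are not given: they have to be found in the camera images.
- bay: The bay: a rectangle of flush black paint lines on the flat metal deck, with a fixed black stop bar across one end; it never moves. Origin on the deck at the middle of the rectangle, z up, y along the bay towards the stop bar. Inside the lines: 126 mm wide (x -63 to 63), 200 mm long (y -100 to 100). Stop bar: 126 mm wide, 25 mm high, 16 mm thick, contact face at y = +100 mm.
- plate: White deep-well plate, a loose block 128 mm long, 85.5 wide, 44 thick, about 0.15 kg, standing on a short end (128 mm tall) across the bay's open end, foot partly over the line. Origin: centre of that short end. x along width, z along length (up at start), y through thickness: flat base at y = +22 mm, facing the stop bar within 0.07 rad; gridded wells' face at y = -22 mm.
- plate_mid (a point): The middle of the plate (64 mm above the deck standing, 22 mm lying flat; bay y = +36 mm when against the stop bar); axes as plate, whose y axis points straight down when it lies wells up. Pushed on the wells' face in its upper third, the plate pivots about the base face's lower edge with little sliding and falls by itself once leaned about 20 degrees.
- tip_rack: Bystander: black box of pipette tips, 82 x 122 x 56 mm high, loose, beside the bay on its +x side. Origin at the centre of its underside.
- trough: Bystander: open white reagent trough, 45 x 125 x 34 mm high, loose, beside the bay on its -x side. Origin at the centre of its underside.
- reagent: Bystander: small amber jar with white cap, 42 mm across, 66 mm high, loose, on the bay's +x side near its open end. Origin at the centre of its underside.
Not all that is in view belongs to the job. What is shaped like the plate but yellow is not meant.

How it is judged:
On the way:
1. the plate has toppled and lies flat, wells up, inside the lines, still clear of the stop bar (angle between plate's own y axis and vertical above 3.05 rad and x of plate_mid in the frame of bay between -0.02 and 0.02 m and y of plate_mid in the frame of bay between -0.038 and 0.031 m), for 0.2 s.
At the end, for the whole second after the job is handed in: The plate lies flat on its base, wells up (within 5 degrees), at rest on the deck, inside the lines (its middle within 20 mm of the bay's centre line), its end against the stop bar (gap under 4 mm) and square to it (within 0.06 rad) (angle between plate's own y axis and vertical above 3.05 rad and x of plate_mid in the frame of bay between -0.02 and 0.02 m and y of plate_mid in the frame of bay between 0.032 and 0.039 m and angle between the x axis of plate and the x axis of bay, either way round below 0.06 rad and height (world z) of plate_mid below 0.025 m and linear speed of plate below 0.01 m/s); the robot touches nothing.
It fails at once if the plate is lifted off the deck while upright or tipping (height (world z) of plate_mid above 0.074 m).
It fails at once if the plate is lifted after it lies flat (angle between plate's own y axis and vertical above 3 rad and height (world z) of plate_mid above 0.036 m).
It fails at once if the plate lies flat but well over the bay's lines (its middle over 24 mm off the centre line, or its end over 4 mm out of the open end) (angle between plate's own y axis and vertical above 3.05 rad and (y of plate_mid in the frame of bay below -0.04 m or x of plate_mid in the frame of bay below -0.024 m or x of plate_mid in the frame of bay above 0.024 m)).
It fails at once if the tip rack, trough or jar is moved by more than 15 mm or knocked over (distance of any of tip_rack, trough, reagent from where it was at the start of the episode above 0.015 m or angle between any of tip_rack, trough, reagent's own z axis and vertical above 0.3 rad).
It also fails if it takes over 37 s, if anything falls off the work surface, if the arm or the gripper's body presses on something with over 40 N, if the wrist force passes 120 N, or if a joint passes its speed limit or range.

## Working session

There is one attempt and no reset: what is moved stays moved. The work goes in short steps, Python scripts to look and compute and a shell command to move; the robot and the scene stay as the last step left them, time stands still between calls to the robot, and variables do not carry over. Pictures are saved under pics/ and viewed, and the job is handed in when it is done.

```bash
ls; mkdir -p pics; python3 - <<'E'
from plant import env, vision, order
import cv2
print(env.get_obs())
for c in ["side","top"]:
    p,d=vision.read_camera(c); cv2.imwrite(f"pics/{c}0.png",p)
    print(c,vision.camera_params(c))
    for l in ["plate","bay","tip_rack","trough","reagent"]:
        print(l,[(r['bbox'],round(r['score'],2)) for r in vision.find_in(c,l)][:3])
    print([(r['at'],r['score']) for r in vision.spot_point(c,"bay")][:2],[(r['at'],r['score']) for r in vision.spot_point(c,"plate")][:2])
E
```

```text
pics
{'time': 0.0, 'joints': array([-1.33188006e+00,  2.64792916e-01,  1.60535669e+00,  9.06606903e-06,
        1.27365765e+00, -3.68762972e-02]), 'joint_vel': array([ 1.35249302e-03, -3.91079879e-04,  6.50704701e-04, -2.08996382e-03,
        1.02949897e-03,  5.82395674e-05]), 'effort': array([ 1.19130527e-04, -5.15114129e+01, -3.67312932e+01,  1.04818469e-04,
        1.28784249e-02, -4.98170337e-06]), 'tcp_pos': array([ 0.18366352, -0.64882217,  0.24094452]), 'tool_rot': array([-3.10958796e+00, -4.31535159e-01,  3.37039293e-04]), 'contact_force': array([-0.44723034, -0.30349391,  0.35022576]), 'ft_torque': array([ 0.00844856, -0.02009799,  0.00916141]), 'finger_gap': 1.0019277406155618}
side {'fx': 385.8234550740895, 'fy': 385.8234550740895, 'cx': 283.97264211126753, 'cy': 208.4187037999501, 'dist': array([-0.0365486,  0.       ,  0.       ,  0.       ,  0.       ]), 'origin': array([0.56894035, 0.42453342, 0.56461727]), 'rotation': array([-0.02204783,  2.9312262 , -1.0861829 ])}
plate [([220.3, 95.8, 258.0, 174.0], 0.97), ([302.2, 111.7, 346.8, 190.0], 0.92), ([248.3, 155.6, 311.7,
[... 200 characters left out ...]
[] [([278.8, 224.1], 0.95), ([199.9, 200.2], 0.93)]
top {'fx': 532.4095808225851, 'fy': 532.4095808225851, 'cx': 281.06943312664697, 'cy': 206.24235664879114, 'dist': array([-0.01735371,  0.        ,  0.        ,  0.        ,  0.        ]), 'origin': array([ 0.42591502, -0.00525726,  1.06346324]), 'rotation': array([-2.15779432,  2.10264206, -0.1907022 ])}
plate [([357.3, 151.0, 410.8, 190.8], 0.97), ([301.3, 102.8, 350.7, 164.0], 0.9), ([332.5, 236.5, 387.6, 286.5], 0.65)]
bay [([187.4, 206.6, 292.3, 296.0], 0.83)]
tip_rack [([150.4, 151.5, 221.1, 219.6], 0.78)]
trough [([256.5, 296.9, 323.1, 337.2], 0.95)]
reagent []
[([265.7, 148.5], 0.49)] [([377.0, 179.5], 0.98), ([352.4, 267.3], 0.87)]
```

View pics/side0.png

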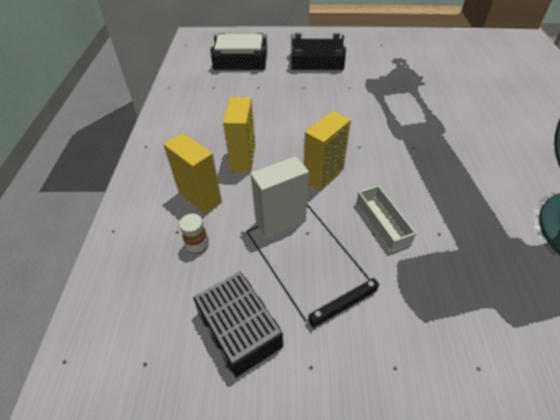

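View pics/top0.png

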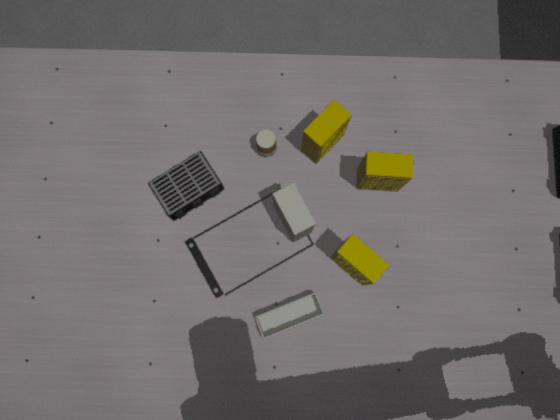

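The white plate stands at about (293,212) in the top view. The stop bar runs from (190,243) to (217,292), and three yellow decoys stand behind the plate. I'll measure next.

```bash
cat > h.py <<'E'
from plant import env, vision
import cv2, numpy as np
from scipy.spatial.transform import Rotation as R
def cam(c):
    p=vision.camera_params(c);K=np.array([[p['fx'],0,p['cx']],[0,p['fy'],p['cy']],[0,0,1]])
    return K,np.array(p['dist']),np.array(p['origin']),R.from_rotvec(p['rotation']).as_matrix()
def onplane(c,px,z):
    K,D,o,M=cam(c)
    n=cv2.undistortPoints(np.array(px,float).reshape(-1,1,2),K,D).reshape(-1,2)
    r=np.c_[n,np.ones(len(n))]@M.T
    return o+r*((z-o[2])/r[:,2:3])
def cloud(c,d):
    K,D,o,M=cam(c)
    v,u=np.mgrid[0:420,0:560]
    n=cv2.undistortPoints(np.stack([u,v],-1).reshape(-1,1,2).astype(float),K,D).reshape(420,560,2)
    P=np.concatenate([n,np.ones((420,560,1))],-1)*d[...,None]
    return P@M.T+o
def proj(c,X):
    K,D,o,M=cam(c)
    return cv2.projectPoints((np.atleast_2d(X)-o)@M,np.zeros(3),np.zeros(3),K,D)[0].reshape(-1,2)
E
python3 - <<'E'
from h import *
p,d=vision.read_camera("top")
np.save("d0.npy",d);W=cloud("top",d);np.save("W0.npy",W)
hsv=cv2.cvtColor(p,cv2.COLOR_BGR2HSV)
def rect(m,n,zs):
    q=W[m];r=cv2.minAreaRect(q[:,:2].astype(np.float32));print(n,len(q),np.round(r[0],4),np.round(r[1],4),round(r[2],2),'medz',np.median(q[:,2]));return r
roi=np.zeros((420,560),bool);roi[170:250,260:330]=1
rect(roi&(W[...,2]>.118)&(W[...,2]<.14),"platetop",0)
roi=np.zeros((420,560),bool);roi[225:305,175:230]=1
rect(roi&(W[...,2]>.018)&(W[...,2]<.04),"bar",0)
# others
for n,(a,b,c,e),lo in [("rack",(140,225,140,235),.045),("trough",(290,340,250,330),.025),("jar",(120,165,250,280),.055),("Y1",(90,170,300,355),.115),("Y2",(145,195,355,415),.115),("Y3",(230,290,330,392),.115)]:
    roi=np.zeros((420,560),bool);roi[a:b,c:e]=1
    rect(roi&(W[...,2]>lo),n,0)
cv2.imwrite("pics/z.png",cv2.resize(p[170:310,170:330],None,fx=5,fy=5,interpolation=cv2.INTER_CUBIC)[:600*2][:, :800])
E
```

```text
platetop 1183 [ 0.5897 -0.0293] [0.086 0.045] 29.45 medz 0.12730749541594633
bar 546 [0.4861 0.142 ] [0.1259 0.0166] 31.54 medz 0.024255980306110092
rack 2645 [0.5456 0.1136] [0.3319 0.122 ] 34.53 medz 0.055540756102604893
trough 318 [ 0.4042 -0.0251] [0.0556 0.1252] 23.15 medz 0.032949225748222344
jar 319 [0.5899 0.0205] [0.33   0.0356] 2.75 medz 0.06534763147583567
Y1 1162 [ 0.6164 -0.0376] [0.0709 0.3798] 69.79 medz 0.1273984711176661
Y2 1186 [ 0.5811 -0.1027] [0.0887 0.3556] 43.87 medz 0.1271941675469776
Y3 1271 [ 0.458  -0.1029] [0.0874 0.186 ] 43.37 medz 0.12722094545375728
```

```bash
python3 - <<'E'
import cv2
a=cv2.imread("pics/z.png");print(a.shape);cv2.imwrite("pics/z2.png",cv2.resize(a,(680,595)) if 0 else a[:600])
E
```

```text
(700, 800, 3)
```

View pics/z2.png

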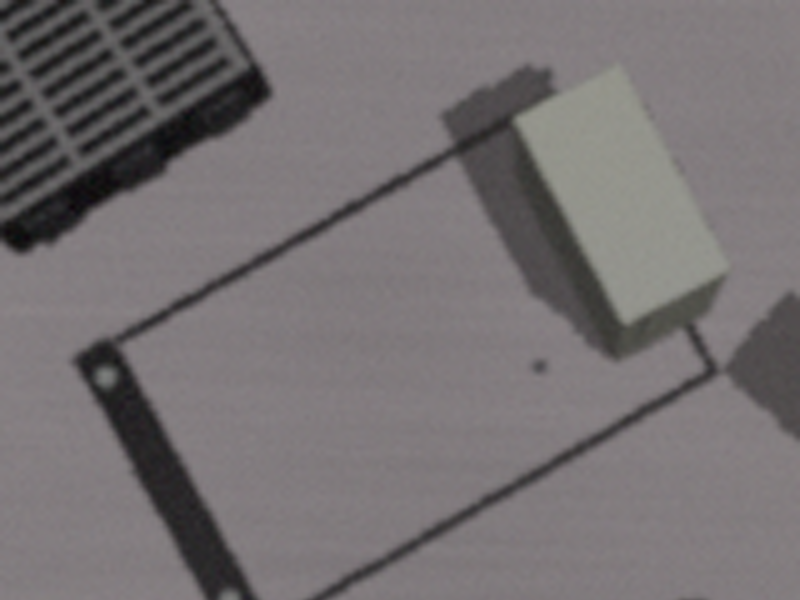

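```bash
python3 - <<'E'
from h import *
W=np.load("W0.npy")
a=np.deg2rad(31.54);bx=np.array([np.cos(a),np.sin(a)]);by=np.array([-np.sin(a),np.cos(a)])
bar=np.array([.4861,.142]);o=bar-.108*by;print("bay",o, env.tcp_to_tips)
B=lambda P:np.round(np.c_[(P-o)@bx,(P-o)@by],4)
# corner check from zoom pic
px=np.array([[170+714/5,170+370/5],[170+110/5,170+343/5]])-.4
print("open corner (-63,-100), line start",B(onplane("top",px,0)[:,:2]))
for n,b in [("Y1",(90,170,300,355)),("Y2",(145,195,355,415)),("Y3",(230,290,330,392)),("plate",(170,250,260,330)),("rack",(140,225,140,235)),("jar",(120,165,250,280)),("trough",(290,340,250,330))]:
    s=W[b[0]:b[1],b[2]:b[3]].reshape(-1,3);h=np.median(s[s[:,2]>.03][:,2]) if n=="trough" else {"r":.055,"j":.065}.get(n[0],.127)
    s=s[(abs(s[:,2]-h)<.006)];m=np.median(s[:,:2],0);s=s[np.linalg.norm(s[:,:2]-m,axis=1)<.085]
    r=cv2.minAreaRect(s[:,:2].astype(np.float32));print(n,B(np.array([r[0]])),np.round(r[1],3),round(r[2],1),'corners',B(cv2.boxPoints(r)).tolist())
E
```

```text
bay [0.54259412 0.04995428] 0.011
open corner (-63,-100), line start [[-0.0644 -0.1014]
 [ 0.0664  0.1029]]
Y1 [[ 0.1059 -0.226 ]] [0.045 0.087] 48.0 corners [[0.0722, -0.1905], [0.0969, -0.2741], [0.1397, -0.2615], [0.1149, -0.1778]]
Y2 [[-0.0185 -0.2821]] [0.084 0.046] 87.6 corners [[-0.061, -0.3041], [-0.0229, -0.3297], [0.024, -0.26], [-0.014, -0.2344]]
Y3 [[-0.1384 -0.1519]] [0.085 0.045] 48.9 corners [[-0.1856, -0.1429], [-0.1721, -0.1862], [-0.0912, -0.1609], [-0.1047, -0.1176]]
plate [[-0.0013 -0.0917]] [0.086 0.044] 29.4 corners [[-0.0434, -0.0681], [-0.0451, -0.1122], [0.0409, -0.1154], [0.0426, -0.0713]]
rack [[0.1578 0.0591]] [0.084 0.122] 34.7 corners [[0.1125, 0.1176], [0.1193, -0.004], [0.203, 0.0007], [0.1962, 0.1223]]
jar [[ 0.1532 -0.1205]] [0.037 0.035] 1.4 corners [[0.1461, -0.0961], [0.1285, -0.1265], [0.1603, -0.145], [0.1779, -0.1145]]
trough [[-0.1624  0.0092]] [0.045 0.125] 23.1 corners [[-0.1756, 0.0745], [-0.1939, -0.0494], [-0.1493, -0.056], [-0.131, 0.0679]]
```

```bash
python3 -m pendant '[[[0.041,-0.030,0],-7.5],[[0.082,-0.061,0],-15],[[0.123,-0.091,0],-22.5],[[0.165,-0.121,0],-30],[[0.206,-0.152,0],-37.5],[[0.247,-0.182,0],-45],[[0.288,-0.213,0],-52.5],[[0.329,-0.243,0],-60],[[0.370,-0.273,0],-67.5],[[0.412,-0.304,0],-75],[[0.453,-0.334,0],-82.5],[[0.494,-0.364,0],-90],[[0.535,-0.395,0],-98],[[0.576,-0.425,0],-105.7],[[0.576,-0.425,0],-105.7],[[0.576,-0.425,0],-105.7]]' 0; python3 - <<'E'
from h import *
s=env.get_obs();print(R.from_rotvec(s['tool_rot']).as_matrix().round(3),s['joints'].round(3))
p,d=vision.read_camera("side");cv2.imwrite("pics/s1.png",p)
E
```

```text
time: 2.85
tcp_pos: [0.6221, -0.0837, 0.2421]
tool_rot: [-1.535, -2.741, 0.001]
contact_force: [-0.8, -0.1, 0.2]
finger_gap: 0.504
[[-0.523  0.853 -0.001]
 [ 0.853  0.523 -0.   ]
 [-0.    -0.001 -1.   ]] [-1.730e-01  1.760e-01  1.711e+00 -1.000e-03  1.256e+00 -7.230e-01]
```

View pics/s1.png

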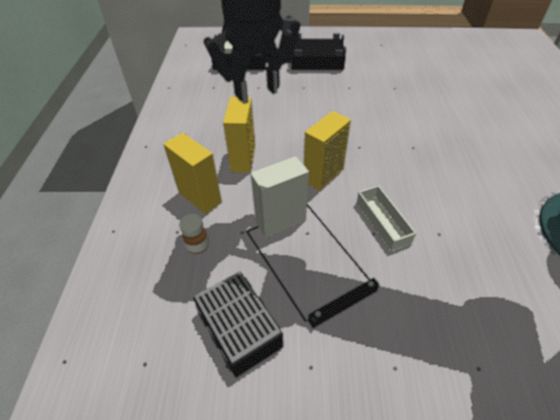

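```bash
python3 -m pendant '[[[0,0,0.05],0],[[0,0,0.1],0],[[0,0,0.134],0],[[0,0,0.134],0],[[0.01,0,0.134],0],[[0.02,0,0.134],0],[[0.024,0,0.134],0],[[0.028,0,0.134],0],[[0.032,0,0.134],0],[[0.036,0,0.134],0],[[0.04,0,0.134],0],[[0.044,0,0.134],0]]'; python3 - <<'E'
from h import *
p,d=vision.read_camera("side");cv2.imwrite("pics/s2.png",p)
E
```

```text
time: 4.4
tcp_pos: [0.5992, -0.046, 0.1082]
tool_rot: [-1.535, -2.741, 0.0]
contact_force: [0.5, -0.5, 0.2]
finger_gap: 0.5
```

View pics/s2.png

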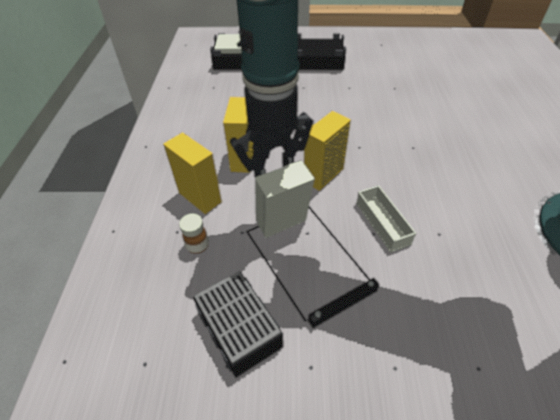

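The plate has begun to lean forward without yawing or sliding: its top edge is now near (283,175) and its foot is still near (280,232). I'll keep pushing slowly.

```bash
python3 -m pendant '[[[0.004,0,0],0],[[0.008,0,0],0],[[0.012,0,0],0],[[0.016,0,0],0],[[0.02,0,0],0],[[0.024,0,0],0],[[0.028,0,0],0],[[0.028,0,0],0],[[0.028,0,0],0]]'; python3 - <<'E'
from h import *
p,d=vision.read_camera("side");cv2.imwrite("pics/s3.png",p)
E
```

```text
time: 5.58
tcp_pos: [0.5848, -0.0223, 0.1083]
tool_rot: [1.535, 2.741, 0.0]
contact_force: [-1.5, -0.0, 0.4]
finger_gap: 0.504
```

View pics/s3.png

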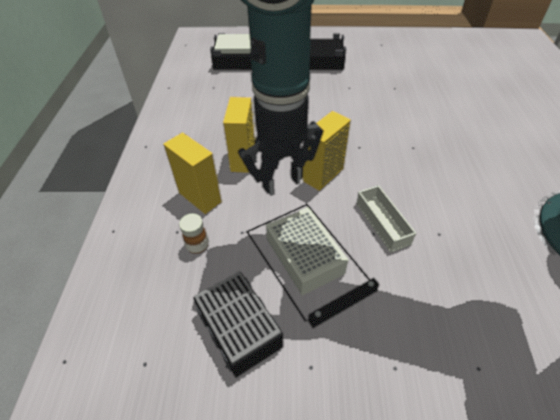

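The plate has toppled and lies flat inside the lines with its wells up, centred near (305,248). I'll measure its pose.

```bash
cat > m.py <<'E'
from h import *
a=np.deg2rad(31.54);bx=np.array([np.cos(a),np.sin(a)]);by=np.array([-np.sin(a),np.cos(a)])
o=np.array([.5426,.04995])
B=lambda P:np.round(np.c_[(np.atleast_2d(P)-o)@bx,(np.atleast_2d(P)-o)@by],4)
def go(tag):
    print("tcp bay",B(env.get_obs()['tcp_pos'][:2]),env.get_obs()['time'])
    for c in ("side","top"):
        p,d=vision.read_camera(c);cv2.imwrite(f"pics/{c}_{tag}.png",p);W=cloud(c,d)
        b=np.stack([(W[...,:2]-o)@bx,(W[...,:2]-o)@by],-1)
        hsv=cv2.cvtColor(p,cv2.COLOR_BGR2HSV)
        m=(W[...,2]>.036)&(W[...,2]<.05)&(abs(b[...,0])<.07)&(b[...,1]>-.095)&(b[...,1]<.103)
        n,l,st,_=cv2.connectedComponentsWithStats(m.astype(np.uint8));k=1+np.argmax(st[1:,4]);m=l==k
        r=cv2.minAreaRect(b[m].astype(np.float32));print(c,m.sum(),'center',np.round(r[0],4),'size',np.round(r[1],4),'ang',round(r[2],2),'z',np.median(W[m][:,2]).round(4))
        bar=(W[...,2]>.018)&(W[...,2]<.032)&(abs(b[...,0])<.075)&(b[...,1]>.09)&(b[...,1]<.13)
        print(' bar y near face',np.percentile(b[bar][:,1],[2,98]).round(4))
E
python3 -c "
import m;m.go('a')"
```

```text
tcp bay [[-0.0019 -0.0837]] 5.625
side 3456 center [ 0.0033 -0.0026] size [0.1303 0.0862] ang 87.87 z 0.045
 bar y near face [0.1012 0.1167]
top 1286 center [ 0.0011 -0.0258] size [0.0817 0.0856] ang 87.63 z 0.0439
 bar y near face [0.1002 0.1158]
```

View pics/top_a.png

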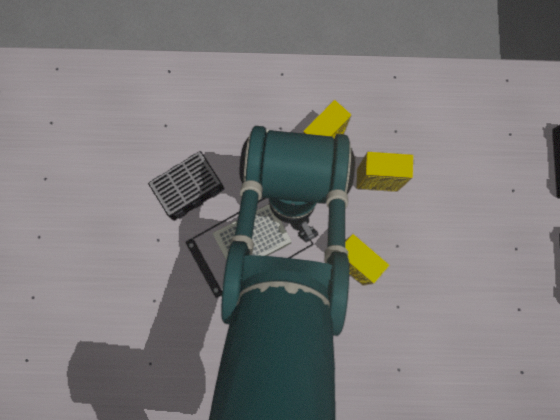

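```bash
python3 -m pendant '[[[-0.025,0.003,0],0],[[-0.025,0.003,0.04],0],[[-0.025,0.003,0.077],0],[[-0.025,0.003,0.077],0],[[-0.01,0.003,0.077],0],[[0,0.003,0.077],0],[[0.005,0.003,0.077],0],[[0.01,0.003,0.077],0],[[0.015,0.003,0.077],0],[[0.02,0.003,0.077],0],[[0.025,0.003,0.077],0],[[0.03,0.003,0.077],0],[[0.034,0.003,0.077],0],[[0.034,0.003,0.077],0]]'; python3 -c "
import m;m.go('b')"
```

```text
time: 7.48
tcp_pos: [0.5689, 0.0087, 0.031]
tool_rot: [-1.534, -2.74, 0.0]
contact_force: [-0.2, 1.2, 0.0]
finger_gap: 0.503
tcp bay [[ 0.0008 -0.0489]] 7.475
side 3790 center [0.0001 0.0162] size [0.1489 0.0864] ang 89.88 z 0.045
 bar y near face [0.0901 0.1167]
top 1126 center [-0.0057 -0.0082] size [0.0879 0.0692] ang 57.13 z 0.0439
 bar y near face [0.1001 0.1158]
```

View pics/side_b.png

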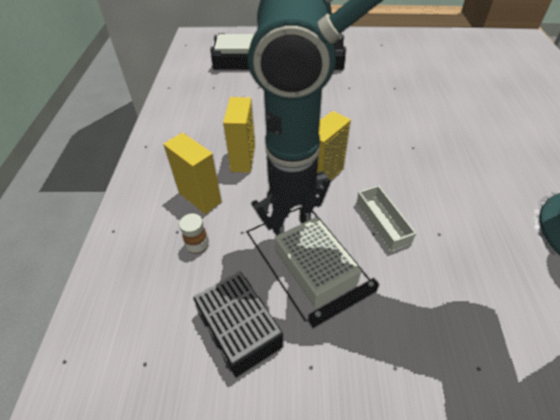

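The plate is square to the bar now, with its far end about 9–10 mm short of it. I'll advance gently.

```bash
python3 -m pendant '[[[0.003,0,0],0],[[0.006,0,0],0],[[0.008,0,0],0],[[0.009,0,0],0],[[0.009,0,0],0]]'; python3 -m pendant '[[[0.001,0,0],0],[[0.001,0,0],0]]';python3 -m pendant '[[[0.001,0,0],0],[[0.001,0,0],0]]'
```

```text
time: 8.2
tcp_pos: [0.5647, 0.0161, 0.0313]
tool_rot: [-1.535, -2.741, -0.0]
contact_force: [-0.5, -0.0, 0.2]
finger_gap: 0.497
time: 8.45
tcp_pos: [0.5643, 0.0168, 0.0313]
tool_rot: [1.535, 2.741, 0.0]
contact_force: [0.0, -0.2, 0.7]
finger_gap: 0.505
time: 8.7
tcp_pos: [0.5638, 0.0177, 0.0313]
tool_rot: [1.535, 2.741, 0.0]
contact_force: [1.3, -0.4, 0.6]
finger_gap: 0.503
```

```bash
python3 -m pendant '[[[0.001,0,0],0],[[0.001,0,0],0]]'; python3 -m pendant '[[[0.001,0,0],0],[[0.001,0,0],0]]';python3 -m pendant '[[[0.001,0,0],0],[[0.001,0,0],0]]'; python3 -c "
import m;m.go('c')"
```

```text
time: 8.95
tcp_pos: [0.5637, 0.0179, 0.0315]
tool_rot: [1.534, 2.74, -0.0]
contact_force: [1.1, -4.4, 0.0]
finger_gap: 0.497
time: 9.2
tcp_pos: [0.5637, 0.018, 0.0318]
tool_rot: [1.533, 2.739, -0.001]
contact_force: [2.9, -7.6, -0.0]
finger_gap: 0.502
time: 9.45
tcp_pos: [0.5638, 0.0181, 0.0321]
tool_rot: [1.531, 2.738, -0.002]
contact_force: [3.3, -10.1, 0.7]
finger_gap: 0.504
tcp bay [[ 0.0014 -0.0382]] 9.45
side 3917 center [0.0006 0.026 ] size [0.0865 0.1502] ang 0.24 z 0.0452
 bar y near face [0.0993 0.1167]
top 1289 center [-0.0115  0.009 ] size [0.0926 0.0743] ang 53.67 z 0.0444
 bar y near face [0.1011 0.1158]
```

The push force has risen to about 10 N and the TCP has stopped moving, so the plate is against the bar. I'll back off, rise, and check.

```bash
python3 -m pendant '[[[-0.003,0,0],0],[[-0.01,0,0],0],[[-0.03,0,0],0],[[-0.05,0,0],0],[[-0.05,0,-0.06],0],[[-0.05,0,-0.12],0],[[-0.07,0,-0.18],0],[[-0.12,0,-0.2],0],[[-0.16,0,-0.2],0],[[-0.16,0,-0.2],0],[[-0.16,0,-0.2],0]]'; python3 -c "
import m;m.go('d')"
```

```text
time: 10.92
tcp_pos: [0.6454, -0.1168, 0.2305]
tool_rot: [-1.536, -2.739, 0.0]
contact_force: [-1.9, 0.1, 0.4]
finger_gap: 0.497
tcp bay [[ 0.0004 -0.1959]] 10.925
side 3801 center [0.0002 0.0361] size [0.1294 0.0866] ang 89.95 z 0.0449
 bar y near face [0.0995 0.1167]
top 2969 center [-0.0006  0.036 ] size [0.1283 0.0863] ang 89.93 z 0.0439
 bar y near face [0.1006 0.1159]
```

View pics/side_d.png

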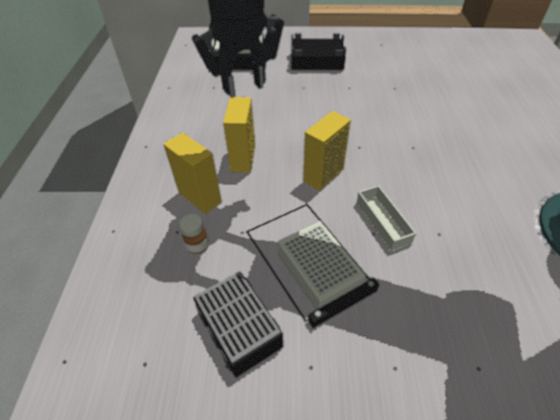

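View pics/top_d.png

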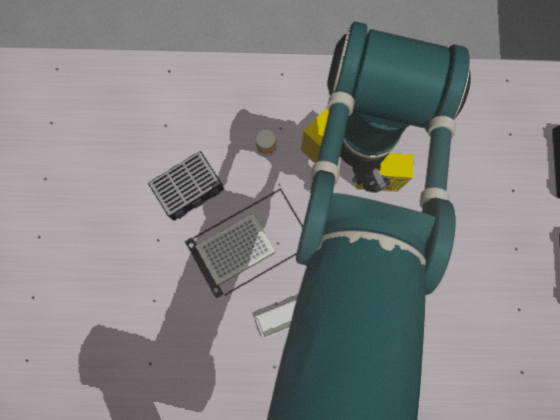

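Both cameras put plate_mid at bay (0, 36 mm), square to the bar. The bystanders are where they were and the arm is clear.

```bash
python3 -c "
from plant import order;print(order.hand_in())"
```

```text
the job is handed in; nothing more can be done
None
```

The plate now lies flat, wells up, with its end against the stop bar, and I handed the job in at about 11 s of the 37 s allowed. The hand-in reported no verdict.

**What I did:** I toppled the plate with a slow fingertip push at about 0.11 m height, and it came to rest with its middle near bay y = -3 mm. I then pushed it along the deck with both half-open fingertips until the force rose to about 10 N at the bar, and backed the arm off.

**Last checks, side and top cameras:**
- **Position:** plate_mid was within 1 mm of the centre line and at bay y = 36 mm, which is full contact with the bar.
- **Squareness:** the plate was within 0.1° of square to the bar.
- **Height:** the top face was at about 44–45 mm, so the plate lies flat on the deck.
- **Bystanders:** the tip rack, trough and jar looked unmoved in the pictures. I did not measure their positions again, and the arm hid part of the trough in the last top view.

**Readings that disagreed:** while the arm stood over the plate, the top camera's fits of the plate were wrong because part of it was hidden. While the fingers touched it, the side camera's length reading also came out too long. Both cameras agreed again once the arm was clear.

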